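# Probe a bottle's cap between two cold packs

## Robot

A 6-joint arm with a two-finger parallel gripper is mounted at the origin on a cart in front of the work surface, level with it; the furniture and walls round the work are solid. World frame = base frame: x ahead of the robot, y to its left, z up, the work surface at z = 0. Lengths are in mm, angles in rad, forces in N, time in s.
With the tool pointing down it reaches from about 325 to 875 mm from the base axis. Payload 4.4 kg.
Tool frame: the origin (TCP) lies between the finger pads; the fingertips stand 11 mm ahead of it and the grasp point (between the pads) lies 8 mm behind it; z points along the fingers, x is the direction in which the jaws open and shut, and the axes are right-handed (so a half turn about z gives the same grasp; the last joint's range is limited). The gripper opens to 85 mm and grips with 20 to 120 N. Pads are 22 mm wide; open, the fingers measure 114 mm over their backs; the gripper's body (76 mm by 85 mm) begins 54 mm behind the grasp point. The pads swing forward as they close: fully open they stand 13 mm farther back than shut.
Start: joints at [-1.26, 0.207, 1.542, -0, 1.393, -0.15], TCP at [255.671, -515.034, 242.282] pointing down, gripper open.
Joint ranges: [-2.73, 2.73], [-0.86, 2.22], [0.23, 2.46], [-1.11, 4.25], [0.08, 2.63], [-2.82, 2.82]. Speed limits (rad/s): [2.79, 2.79, 3.14, 3.14, 3.14, 3.14].

## Interface

Orientations are given as [roll, pitch, yaw] about the fixed x, y, z axes, in that order (R = Rz(yaw) Ry(pitch) Rx(roll)).
In Python, from bench import r gives the robot as it stands. Calls block until the motion is done:
- r.move_to(position, orientation): joint-space move of the TCP to a pose.
- r.servo_line(position, attitude=None, velocity=150, contact_N=None): straight line of the TCP; attitude=None keeps the orientation; velocity is the mean speed in mm/s. With contact_N (N) it stops when the force on the tool has changed by that much, and returns True; else False.
- r.move_joints(angles): joint-space move.
- r.grip(opening, effort=None): finger opening in mm; effort is the grip in N (None keeps the last); returns when the fingers have stopped.
- r.wait(seconds).
- r.ik(position, orientation): joint angles nearest the present ones, or None.
- r.grab_frame(name): name is "side" or "top" or "wrist"; returns (picture, depth): 384x512x3 uint8, red, green, blue; 384x512 float32, mm along the optical axis (not along the pixel's ray), 0 where there is no reading.
- r.camera_model(name): a dict with "K" (3x3 intrinsics, pixels), "eye" and "rotation" of the camera in the world. Camera axes: x right, y down, z forward; pixel columns grow to the right and rows downward; lengths in mm; the calibration is good to about 2 mm. A picture is of the moment at which its call begins: read the wrist's pose just before it. camera_model takes no time and is no camera call; for the wrist camera it gives the pose at the moment of the call.
A pose or a line that the arm cannot do raises r.MotionError and nothing moves.
- r.finish_job(): hands the job in, once; it reports no verdict.
Trained networks look in the newest picture that a camera, given by its name, has taken for a name from the list of things; names that differ only in an ending like _2 or _b are one class to them, and where a whole thing is asked for, a point or a joint stands for the part that bears it (a point fixed in the world has none). Each returns a list of dicts, best first, with "confidence" (0 to 1); they miss things now and then, are a little off and sometimes report something else, mostly with a low value. They report only what shows in the picture. A call takes as long as a camera call. They do not tell look-alikes from the thing itself.
- r.boxes_of(camera, label): "rect" ([centre column, centre row, width, height] in pixels, round what is visible of it).
- r.masks_of(camera, label): "pixels" (384x512 bool, what is visible of it) and "rect" ([centre column, centre row, width, height] in pixels, round what is visible of it).
Readings, each from a call of its own:
- r.current_clock(): time.
- r.current_joint_pos(): joint angles.
- r.current_qd(): joint speeds.
- r.current_joint_efforts(): joint torques, N m.
- r.current_ee_pos(): TCP position.
- r.current_tcp_rot(): TCP orientation.
- r.current_contact_force(): force on the tool from outside, world axes, zero at the start.
- r.current_ft_torque(): the same for the moment, N m.
- r.current_grip_width(): finger opening in mm.
Only numpy, scipy, OpenCV 4.12 (cv2) and the standard library are available. Lean on these libraries where they do the work, as an engineer would, in place of code of your own. Each camera call takes 0.05 s, during which the arm holds its last target. There are 200 camera calls.

## Task

Stand the bottle with the round target on its cap midway between the two cold packs, level with their middles, and let go of it. Then take the contact probe from its leaning stand and hold it upright with its sprung foot on the centre of the target, pressed gently so that the foot is pushed in about half its travel. Finish while still holding the probe there; leave the cold packs and everything else where they are.

Things in the scene. Friction and masses are not known exactly. Their poses are not given: they have to be found in the camera images.
- sample: amber screw-cap bottle, body 50 mm across up to 85 mm, 89 mm high with its cap (34 mm across), about 0.14 kg, standing loose to one side of the cold packs, left or right; the stand is on the other side. It alone has a round paper target on its cap. Origin at the centre of its underside, z up; grip round the body 45 to 60 mm above the table
- sample_mark (a point): centre of the round target (20 mm across, white with a black ring) on top of that bottle's cap, on the bottle's axis, 89.5 mm above its underside
- pack_left: cold pack, flat hard-shell slab, 160 mm along its x, 110 mm along its y, 28 mm high (31 at the filler cap), loose, 0.25 kg; origin at the centre of its underside, z up. The left one (+y). The packs lie side by side, parallel, middles level, long sides 116 to 136 mm apart; the right one is on this one's -y side.
- pack_right: cold pack, flat hard-shell slab, 160 mm along its x, 110 mm along its y, 28 mm high (31 at the filler cap), loose, 0.25 kg; origin at the centre of its underside, z up. This is the right one (-y); the left pack lies on its +y side.
- probe: contact probe, 170 mm long, 0.1 kg, loose in the stand. Origin on its axis at the face of the unpressed foot, +z up the axis to the handle end. Along z: sprung foot 0-16 mm (12 mm across), stem to 44 mm (10 across), plug 48-70 mm (22 across), flange 70-76 mm (36 across), white handle 76-164 mm (22 mm square, flats facing x and y), end button to 170 mm
- probe_grip (a point): middle of the handle's grip, on the probe's axis, 125 mm from the face of the unpressed foot; same axes as the probe. The handle goes on 45 mm beyond it.
- foot_face (a point): centre of the face of the probe's sprung foot (moves with the foot); same axes as the probe
- foot (a joint): how far the probe's foot is pushed in along its axis, m: 0 free, 0.010 fully in (hard stop). Spring: 0.6 N to start it moving, then 300 N/m (2.1 N at 5 mm, 3.6 N at 10 mm).
- stand: fixed stand: flat base 120 x 76 mm, 12 mm high, and an open sleeve (33 mm outside, 27 inside) between two cheeks, leaning 0.35 rad from vertical, mouth towards the stand's -x (roughly to the robot). The probe leans in it with its flange on the mouth, plug, stem and foot inside: draw it 75 mm or more along its own axis to free it. Origin at the underside below the mouth, z up
- stand_mouth (a point): centre of the sleeve's mouth, 92 mm above the table, where the probe's flange rests; axes as the stand (upright)
- petri_4: petri dish, 60 mm across, 15 mm high; a bystander, loose, to be left alone; origin at the centre of its underside
- small_bottle: small screw-cap bottle, 35 mm across, 62 mm high; a bystander, loose, to be left alone; origin at the centre of its underside
- beaker: small open beaker, 56 mm across, 69 mm high; a bystander, loose, to be left alone; origin at the centre of its underside
Things that resemble listed ones, but are neither listed nor needed, are in the scene too. What is meant by the probe is not green, and is the larger of those in its own colour.

How it is judged (in metres and radians):
On the way:
1. the bottle stands upright midway between the cold packs, let go (y of sample in the frame of pack_left below -0.103 m and y of sample in the frame of pack_right above 0.103 m and x of sample in the frame of pack_left between -0.025 and 0.025 m and x of sample in the frame of pack_right between -0.03 and 0.03 m and angle between sample's own z axis and vertical below 0.08 rad and height (world z) of sample between -0.006 and 0.006 m and linear speed of sample below 0.02 m/s and contact force between each of sample, probe and the fingers below 0.05 N and contact force between sample and the arm below 0.05 N), for 0.3 s.
At the end, for the whole second after the job is handed in: Bottle upright between the packs, untouched, axis at least 103 mm from each pack's centre line, within 25 mm of their middles. Gripper holds the probe at rest, upright within 0.12 rad, clear of the stand; foot within 7 mm of the target's centre, pushed in 2.5 to 8 mm, 0.7 to 5 N (y of sample in the frame of pack_left below -0.103 m and y of sample in the frame of pack_right above 0.103 m and x of sample in the frame of pack_left between -0.025 and 0.025 m and x of sample in the frame of pack_right between -0.03 and 0.03 m and angle between sample's own z axis and vertical below 0.08 rad and height (world z) of sample between -0.006 and 0.006 m and linear speed of each of sample, probe below 0.02 m/s and contact force between sample and the fingers below 0.05 N and contact force between sample and the arm below 0.05 N and angle between probe's own z axis and vertical below 0.12 rad and height (world z) of probe above 0.07 m and horizontal distance between foot_face and sample_mark below 0.007 m and distance between foot_face and sample_mark below 0.01 m and value of joint foot between 0.0025 and 0.008 m and contact force between probe and sample between 0.7 and 5 N and contact force between probe and the fingers above 1 N and contact force between probe and stand below 0.05 N); the arm keeps its last pose, push and grip.
It fails at once if the bottle is knocked over (angle between sample's own z axis and vertical above 0.5 rad).
It fails at once if the probe is pushed hard against the bottle (over 12 N) (contact force between probe and sample above 12 N).
It fails at once if a cold pack is moved more than 15 mm (distance of any of pack_left, pack_right from where it was at the start of the episode above 0.015 m).
It fails at once if a bystander is moved more than 20 mm (distance of any of petri_4, small_bottle, beaker from where it was at the start of the episode above 0.02 m).
It also fails if it takes over 64 s, if anything falls off the work surface, if the arm or the gripper's body presses on something with over 40 N, if the wrist force passes 120 N, or if a joint passes its speed limit or range.

## Working session

There is one attempt and no reset: what is moved stays moved. The work goes in short steps, each a Python script; the robot and the scene stay as the last script left them, time stands still between calls to the robot, and variables do not carry over. Pictures are saved under pics/ and viewed, about 8 in all and at most 12, crops included, and the job is handed in when it is done.

```bash
mkdir -p pics; cat > h.py <<'E'
from bench import r
import numpy as np, cv2
def grab(c):
    m=r.camera_model(c); p,d=r.grab_frame(c); return p,d,m
def cloud(d,m):
    K=np.array(m["K"]);v,u=np.mgrid[0:384,0:512]
    P=np.stack([(u-K[0,2])/K[0,0]*d,(v-K[1,2])/K[1,1]*d,d],-1)
    W=P@np.array(m["rotation"]).T+np.array(m["eye"]); W[d<=0]=np.nan
    return W
def save(n,p,s=1):
    cv2.imwrite("pics/"+n+".png",cv2.resize(p,None,fx=s,fy=s,interpolation=cv2.INTER_CUBIC)[...,::-1])
E
python3 - <<'E'
from h import *
np.set_printoptions(precision=1,suppress=True)
out=[]
for c in("top","side"):
    p,d,m=grab(c); np.savez(c,p=p,d=d); W=cloud(d,m); out.append(p)
    print(c,m["eye"])
    for l in("sample","sample_mark","pack_left","probe","stand","petri_4","small_bottle","beaker"):
        for o in r.masks_of(c,l):
            q=W[o["pixels"]]; q=q[~np.isnan(q[:,0])]
            print(l,round(o["confidence"],2),np.array(o["rect"]),np.median(q,0) if len(q) else None, np.percentile(q,[2,98],axis=0).ravel() if len(q) else None)
save("both",np.vstack(out)[:, :],0.78)
E
```

```text
Traceback (most recent call last):
  File "h.py", line 8, in cloud
    W=P@np.array(m["rotation"]).T+np.array(m["eye"]); W[d<=0]=np.nan
      ~~~~~~~~~~~~~~~~~~~~~~~~~~~^~~~~~~~~~~~~~~~~~~
ValueError: operands could not be broadcast together with shapes (384,512) (3,)
```

```bash
sed -i 's/^import numpy.*/&\nfrom scipy.spatial.transform import Rotation as Ro/; s/np.array(m\["rotation"\]).T/Ro.from_euler("xyz",m["rotation"]).as_matrix().T/' h.py
python3 - <<'E'
from h import *
np.set_printoptions(precision=1,suppress=True)
out=[]
for c in("top","side"):
    p,d,m=grab(c); np.savez(c,p=p,d=d); W=cloud(d,m); out.append(p)
    print(c,m["eye"],m["rotation"])
    for l in("sample","sample_mark","pack_left","probe","stand","petri_4","small_bottle","beaker"):
        for o in r.masks_of(c,l):
            q=W[o["pixels"]]; q=q[~np.isnan(q[:,0])]
            print(l,round(o["confidence"],2),np.array(o["rect"]),np.median(q,0) if len(q) else None, np.percentile(q,[2,98],axis=0).ravel() if len(q) else None)
save("both",np.vstack(out)[:, :],0.78)
E
```

```text
top [ 262.5  -31.2 1525. ] [-2.9 -0.  -1.7]
sample 0.51 [151.6 230.3  24.3  20. ] [471.4 301.3  66.1] [451.9 285.5   0.6 499.6 330.4  93.5]
pack_left 0.78 [202.6 202.4  34.7  44. ] [561.9 133.8  26.8] [487.6  82.5  18.9 638.3 185.   34. ]
pack_left 0.73 [269.7 197.9  32.8  51.1] [550.  -98.7  27.1] [ 474.6 -151.3    9.5  629.5  -45.9   34.2]
pack_left 0.26 [156.6 191.6  12.4  11.2] [603.4 281.1  46. ] [592.7 269.2   4.4 620.9 298.4  65.5]
probe 0.58 [366.8 215.6  17.   19.8] [ 452.9 -424.8   17.1] [ 427.3 -454.8    7.1  477.8 -394.    22.9]
probe 0.44 [412.9 243.2  26.6   3.7] [ 355.7 -561.7   18.3] [ 346.5 -604.9   10.3  365.3 -525.    28. ]
probe 0.37 [127.8 168.6  24.3  16.7] [705.6 381.4  31.3] [673.6 351.6  -2.  724.4 402.3  69.3]
stand 0.92 [326.6 220.3  23.9  37.7] [ 460.8 -281.6   12.3] [ 404.1 -330.2    2.6  520.  -255.1   91.3]
petri_4 0.74 [323.  175.9  21.7  13.5] [ 619.1 -292.5   14.2] [ 592.6 -318.1    6.8  645.8 -266.8   20.6]
petri_4 0.64 [202.3 200.8  36.7  46.1] [560.7 134.7  26.7] [485.8  81.7  12.5 639.3 187.9  33.9]
beaker 0.74 [128.  166.9  21.6  18.5] [704.5 38
[... 598 characters left out ...]
7 [168.6 326.   17.6  42.6] [ 358.  -571.3   16.7] [ 347.3 -611.     4.3  366.5 -508.8   23.5]
probe 0.48 [224.  292.1  26.   19.7] [ 460.3 -437.5   14.8] [ 426.6 -472.5   -1.5  490.5 -400.4   22.2]
stand 0.83 [228.4 250.1  49.3  37.4] [ 468.3 -311.3   12.2] [ 406.  -335.3   -1.2  519.  -203.9   90.3]
stand 0.24 [247.2 165.8  16.5  23.2] [476.7 291.8  44.7] [452.4 281.1   4.4 499.4 313.3  88.6]
petri_4 0.6 [264.2 225.1  50.3  22.3] [ 552.8 -125.    26.4] [ 477.5 -157.7    6.6  625.5  -50.5   30. ]
small_bottle 0.42 [282.2 174.1   7.9  15.1] [607.9 272.   29.1] [594.5 265.5   3.6 621.7 284.3  59.8]
beaker 0.48 [303.5 165.5  13.6  17.8] [697.8 357.8  47.6] [675.6 345.6   6.8 720.3 405.5  67.5]
```

View pics/both.png

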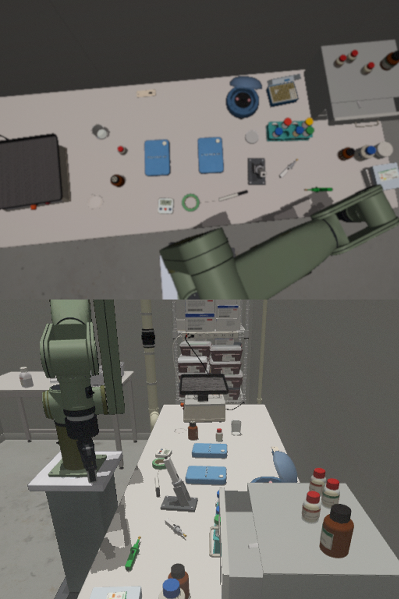

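```bash
python3 - <<'E'
from h import *
np.set_printoptions(precision=2,suppress=True)
pi=np.pi
print(r.current_tcp_rot(), r.camera_model("wrist"))
for p,y in (((475,305,56),0),((475,305,56),pi),((556,17,56),0),((556,17,56),pi)):
    print(p,y,r.ik(p,[pi,0,y]))
ims=[]
for n,pos in(("stand",(380,-290,330)),("mid",(500,17,300)),("bot",(420,290,300))):
    r.move_to(pos,[pi,0,0] if r.ik(pos,[pi,0,0]) else [pi,0,pi])
    p,d,m=grab("wrist"); W=cloud(d,m); np.savez("w_"+n,p=p,d=d,W=W,eye=m["eye"]); ims.append(p)
    print(n,m["eye"],m["rotation"],r.current_joint_pos(),r.current_clock())
    for l in("sample","sample_mark","pack_left","probe","stand"):
        for o in r.masks_of("wrist",l):
            q=W[o["pixels"]]; q=q[~np.isnan(q[:,0])]
            print(l,round(o["confidence"],2),np.array(o["rect"]),np.median(q,0) , np.percentile(q,[2,98],axis=0).ravel())
save("w1",np.hstack(ims),0.52)
E
```

```text
[-3.14 -0.   -1.11] {'K': array([[265.21,   0.  , 256.24],
       [  0.  , 265.21, 193.44],
       [  0.  ,   0.  ,   1.  ]]), 'eye': array([ 313.72, -484.1 ,  374.05]), 'rotation': array([ 2.88,  0.  , -1.11])}
(475, 305, 56) 0 [ 0.42  0.41  1.71 -0.    1.03  0.42]
(475, 305, 56) 3.141592653589793 [ 0.42  0.41  1.71  0.    1.03 -2.72]
(556, 17, 56) 0 [-0.13  0.39  1.73 -0.    1.02 -0.13]
(556, 17, 56) 3.141592653589793 NoneTraceback (most recent call last):
  File "<stdin>", line 9, in <module>
ValueError: The truth value of an array with more than one element is ambiguous. Use a.any() or a.all()
```

```bash
cat > s.py <<'E'
from h import *
np.set_printoptions(precision=2,suppress=True)
pi=np.pi
ims=[]
for n,pos in(("stand",(430,-290,360)),("mid",(550,17,330)),("bot",(475,300,300))):
    r.move_to(pos,[pi,0,0])
    p,d,m=grab("wrist"); W=cloud(d,m); np.savez("w_"+n,p=p,d=d,W=W,eye=m["eye"]); ims.append(p)
    print(n,m["eye"],m["rotation"],r.current_joint_pos(),r.current_clock())
    for l in("sample","sample_mark","pack_left","probe","stand"):
        for o in r.masks_of("wrist",l):
            q=W[o["pixels"]]; q=q[~np.isnan(q[:,0])]
            print(l,round(o["confidence"],2),np.array(o["rect"]),np.median(q,0) , np.percentile(q,[2,98],axis=0).ravel())
            np.savez(f"m_{n}_{l}_{int(o['rect'][0])}",m=o["pixels"])
save("w1",np.hstack(ims),0.52)
E
python3 s.py
```

```text
stand [ 428.73 -223.04  491.03] [ 2.88  0.   -0.  ] [-0.76  0.02  1.51 -0.    1.61 -0.76] 2.175
sample_mark 0.5 [275.6 158.4  72.8  48.2] [ 471.13 -276.16   12.31] [ 404.24 -328.16    9.7   520.45 -251.73   87.42]
pack_left 0.44 [265.4 172.4  42.5  30.2] [ 440.92 -284.28  160.87] [ 417.16 -302.21   94.8   470.67 -274.7   186.61]
probe 0.96 [274.8 235.4  41.1  43.9] [ 456.03 -422.71   16.76] [ 427.36 -465.77    5.28  489.83 -389.46   22.76]
probe 0.78 [265.  171.2  42.7  28.6] [ 440.33 -284.42  160.19] [ 415.86 -316.16   13.23  469.48 -274.37  186.57]
probe 0.69 [222.1 285.4  15.6  44.1] [ 357.72 -542.23   18.16] [ 345.23 -597.71   -0.72  367.72 -487.81   24.82]
stand 0.94 [278.4 159.1  70.9  48.7] [ 470.53 -274.9    12.32] [ 404.32 -327.79    9.83  518.92 -250.17   87.24]
mid [549.12  83.63 461.87] [ 2.88 -0.   -0.  ] [-0.13  0.1   1.48 -0.    1.56 -0.13] 3.725
pack_left 0.57 [267.9  84.  105.1  79.5] [564.41 140.84  28.13] [489.05  86.31  23.57 640.35 191.53  30.29]
stand 0.65 [216.6 309.5  62.7  28.8] [ 444.87 -264.73   11.53] [ 406.38 -299.54    3.49  520.88 -247.81   13.53]
bot [474.6  366.82 431.91] [ 2.88 -0.   -0.  ] [ 0.41  0.14  1.5  -0.    1.5   0.41] 5.1583
sample 0.58 [257.6 157.9  32.   40. ] [476.02 318.17  82.1 ] [455.16 293.06  36.91 498.1  337.95  90.75]
sample_mark 0.78 [256.5 159.1  36.8  36.4] [475.97 318.17  70.22] [453.44 291.75   0.56 498.37 337.98  90.74]
pack_left 0.73 [308.9 257.2  93.1  61.4] [550.29 146.86  27.7 ] [487.52  87.79   7.85 621.13 195.81  29.7 ]
stand 0.68 [257.9 160.8  32.5  38.7] [475.9 318.8  76.6] [454.92 293.4   24.93 498.12 338.    90.74]
```

View pics/w1.png

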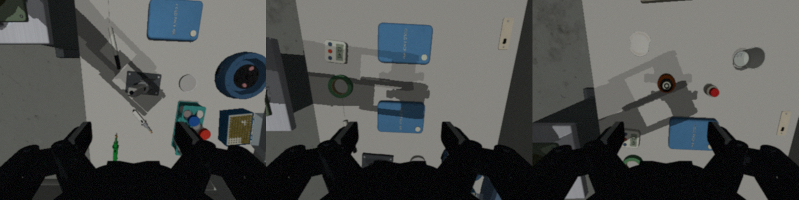

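```bash
python3 - <<'E'
from h import *
import glob
np.set_printoptions(precision=2,suppress=True)
z=np.load("w_bot.npz");W=z["W"]
s=(W[...,2]>84)&(abs(W[...,0]-475)<40)&(abs(W[...,1]-312)<40)
print("cap",np.nanmean(W[s],0),cv2.minEnclosingCircle(W[s][:,:2].astype(np.float32)),cv2.minAreaRect(W[s][:,:2].astype(np.float32)),s.sum())
im1=cv2.resize(z["p"][120:200,200:320],(480,320),interpolation=3)
z=np.load("w_mid.npz");W=z["W"];p=z["p"].astype(int)
for y0 in(137,-96):
    s=(W[...,2]>23)&(W[...,2]<34)&(p[...,2]>p[...,0]+40)&(abs(W[...,1]-y0)<75)&(abs(W[...,0]-556)<110)
    q=W[s][:,:2].astype(np.float32);print("pack",cv2.minAreaRect(q),np.percentile(q,[.5,99.5],axis=0).mean(0),s.sum())
z=np.load("w_stand.npz");W=z["W"]
m=np.load(glob.glob("m_stand_probe_265.npz")[0])["m"]
q=W[m];q=q[(q[:,2]>100)]
c=q.mean(0);u,sv,vt=np.linalg.svd(q-c);print("probe",c,vt[0],np.ptp((q-c)@vt[0]),len(q))
for zz in range(95,195,10):
    t=q[abs(q[:,2]-zz)<5]; print(zz,len(t),t.mean(0) if len(t) else '',np.ptp(t,axis=0) if len(t) else '')
s=(W[...,2]>8)&(W[...,2]<15)&(abs(W[...,0]-462)<75)&(abs(W[...,1]+290)<60)
print("base",cv2.minAreaRect(W[s][:,:2].astype(np.float32)))
im2=cv2.resize(z["p"][130:210,210:330],(480,320),interpolation=3)
save("crop",np.vstack([im1[:,:],im2])[:640],0.9)
E
```

```text
cap [474.77 315.66 372.22] ((474.9540100097656, 306.8763732910156), 41.46657180786133) ((475.0516357421875, 312.90228271484375), (33.16149139404297, 80.29640197753906), 88.71687316894531) 21609
pack ((564.5468139648438, 138.780517578125), (106.48234558105469, 154.0050048828125), 87.14559173583984) [564.4  138.47] 7115
pack ((552.8525390625, -94.2563247680664), (106.19609832763672, 153.3612823486328), 87.32720184326172) [551.8  -93.67] 3036
probe [ 440.99 -285.79  154.63] [-0.44  0.03  0.9 ] 99.16512793772196 772
95 0  
105 114 [ 465.26 -289.22  102.99] [26.94 30.08  9.96]
115 41 [ 456.81 -285.08  115.15] [22.03 23.1   9.53]
125 44 [ 454.03 -285.78  125.  ] [20.15 22.28  9.76]
135 42 [ 450.93 -284.93  135.13] [17.97 21.89  9.68]
145 50 [ 447.13 -284.89  144.82] [17.47 22.6   9.9 ]
155 50 [ 443.46 -284.51  154.78] [18.19 22.27  9.84]
165 61 [ 439.45 -283.57  164.54] [20.17 22.26  9.4 ]
175 167 [ 426.72 -284.49  176.87] [25.63 23.16  9.93]
185 203 [ 429.35 -286.47  183.15] [17.77 20.73  7.56]
base ((462.4681091308594, -290.27435302734375), (75.96075439453125, 120.00115966796875), 83.84237670898438)
```

View pics/crop.png

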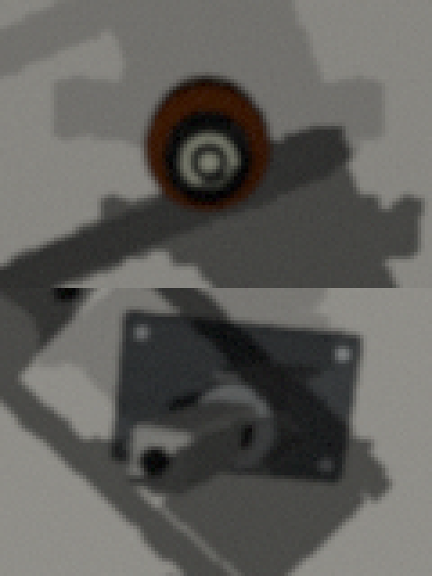

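```bash
cat > b.py <<'E'
from h import *
np.set_printoptions(precision=1,suppress=True)
pi=np.pi
W=np.load("w_bot.npz")["W"]
s=(W[...,2]>84)&(W[...,2]<96)&(abs(W[...,0]-475)<40)&(abs(W[...,1]-312)<40)
q=W[s]; (cx,cy),rad=cv2.minEnclosingCircle(q[:,:2].astype(np.float32)); print("cap",q.mean(0),cx,cy,rad)
cx,cy=q[:,0].mean(),q[:,1].mean()
r.grip(85,30)
zg=47
r.move_to([cx,cy,150],[pi,0,pi/2]); r.servo_line([cx,cy,zg],velocity=120)
r.grip(45,20); print("w1",r.current_grip_width(),r.current_contact_force())
r.grip(85); r.servo_line([cx,cy,125],velocity=200)
r.move_to([cx,cy,125],[pi,0,0])
r.servo_line([cx,cy,zg],velocity=120)
r.grip(40,40); print("w2",r.current_grip_width(),r.current_contact_force())
r.servo_line([cx,cy,zg+75],velocity=150)
p,d,m=grab("wrist"); np.savez("w_held",p=p,W=cloud(d,m)); print(r.current_grip_width(),r.current_contact_force(),r.current_clock())
W=cloud(d,m)
for z0 in(150,): 
    s=(W[...,2]>z0+5)&(W[...,2]<z0+23)&(abs(W[...,0]-cx)<30)&(abs(W[...,1]-cy)<40); print(W[s].mean(0),s.sum(),cx,cy)
save("held",p)
E
python3 b.py
```

```text
cap [476.5 314.   89.3] 476.51641845703125 313.54168701171875 16.42953872680664
w1 49.068889899248454 [-0.4 -1.   4.7]
w2 49.4041971057853 [ 1.  -0.6  4.4]
49.14444101132739 [ 0.1  0.4 -0.4] 12.75
[476.1 321.3 161.9] 4778 476.4792324256488 314.04183465684866
```

View pics/held.png

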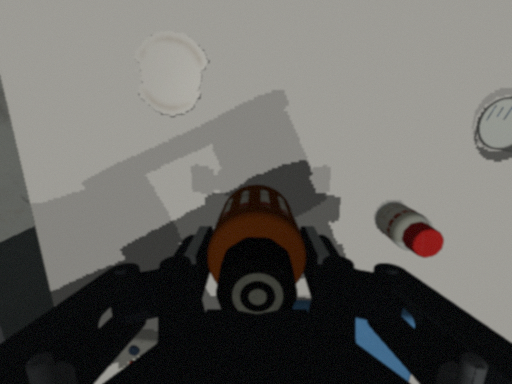

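```bash
cat >> h.py <<'E'
def ray(m,u,v,z):
    K=np.array(m["K"]);D=Ro.from_euler("xyz",m["rotation"]).as_matrix()@[(u-K[0,2])/K[0,0],(v-K[1,2])/K[1,1],1]
    e=np.array(m["eye"]); return e+D*(z-e[2])/D[2]
E
cat > c.py <<'E'
from h import *
np.set_printoptions(precision=1,suppress=True)
pi=np.pi
m=r.camera_model("wrist"); print("mark",ray(m,257.5,296.5,164.5),r.current_ee_pos())
a=-0.05; o=[pi,0,a]
x,y=558.7,22.3
r.servo_line([x,y,125],o,velocity=160)
# aim check of the packs under the held bottle
p,d,m=grab("wrist"); W=cloud(d,m); P=p.astype(int); np.savez("w_pre",p=p,W=W)
for y0 in(138,-94):
    s=(W[...,2]>20)&(W[...,2]<34)&(P[...,2]>P[...,0]+40)&(abs(W[...,1]-y0)<75)&(abs(W[...,0]-556)<110)
    if s.sum()>300: print(cv2.minAreaRect(W[s][:,:2].astype(np.float32)),s.sum())
r.servo_line([x,y,48],velocity=100)
print(r.current_ee_pos(),r.current_contact_force())
r.grip(80); r.wait(.2)
r.servo_line([x,y,160],velocity=150)
r.move_to([560,-60,330],o)
p,d,m=grab("wrist"); W=cloud(d,m); P=p.astype(int); np.savez("w_plc",p=p,W=W)
for y0 in(138,-94):
    s=(W[...,2]>20)&(W[...,2]<34)&(P[...,2]>P[...,0]+40)&(abs(W[...,1]-y0)<75)&(abs(W[...,0]-556)<110)
    if s.sum()>300: print(cv2.minAreaRect(W[s][:,:2].astype(np.float32)),s.sum())
s=(W[...,2]>84)&(W[...,2]<96)&(abs(W[...,0]-559)<40)&(abs(W[...,1]-22)<40)
print("cap",W[s].mean(0),s.sum(),r.current_clock()); save("plc",p)
E
python3 c.py
```

```text
mark [474.7 316.7 164.5] [475.1 313.4 120.4]
((563.8184204101562, 131.8148956298828), (94.28416442871094, 156.10458374023438), 87.07147216796875) 24065
((552.7901000976562, -73.57610321044922), (39.288902282714844, 107.50807189941406), 86.50611877441406) 702
[557.9  22.5  48. ] [-3.1  0.7  4. ]
((563.8773803710938, 129.96841430664062), (90.5927963256836, 155.3432159423828), 86.85449981689453) 7075
((551.7176513671875, -93.89559173583984), (101.94928741455078, 154.68255615234375), 88.46551513671875) 2099
cap [557.8  24.1  89.4] 482 18.1
```

View pics/plc.png

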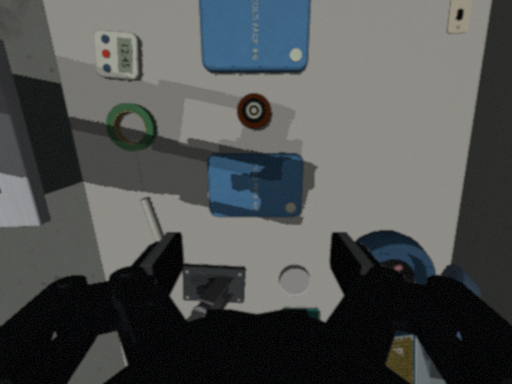

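```bash
cat > g.py <<'E'
from h import *
np.set_printoptions(precision=3,suppress=True)
pi=np.pi; b=np.deg2rad(-6.2)
sx=np.array([np.cos(b),np.sin(b),0]); sy=np.array([-np.sin(b),np.cos(b),0])
ax=-np.sin(.35)*sx+np.array([0,0,np.cos(.35)])
mouth=np.array([462,-291.5,92.])
def P(s): return mouth+(s-70)*ax
def ori(xd,zd):
    return Ro.from_matrix(np.column_stack([xd,np.cross(zd,xd),zd])).as_euler("xyz")
def tilt(sg): return ori(sg*sy,-ax)
def up(sg): return ori(sg*np.array([0,1.,0]),np.array([0,0,-1.]))
E
python3 - <<'E'
from g import *
for sg in(1,-1):
    print(sg,[r.ik(p,o) for p,o in((P(117),tilt(sg)),(P(230),tilt(sg)),((450,-250,330),up(sg)),((558,22.5,202),up(sg)))])
E
```

```text
1 [array([-0.88 ,  0.072,  1.978,  0.321,  0.862, -2.524]), array([-0.947, -0.145,  1.943,  0.287,  1.121, -2.506]), array([-0.675,  0.021,  1.567,  0.   ,  1.554, -2.246]), array([-0.115,  0.208,  1.626,  0.   ,  1.307, -1.685])]
-1 [array([-0.88 ,  0.072,  1.978,  0.321,  0.862,  0.617]), array([-0.947, -0.145,  1.943,  0.287,  1.121,  0.635]), array([-0.675,  0.021,  1.567, -0.   ,  1.554,  0.895]), array([-0.115,  0.208,  1.626, -0.   ,  1.307,  1.456])]
```

```bash
cat > g1.py <<'E'
from g import *
sg=-1;o=tilt(sg)
r.grip(75)
r.move_to(P(230),o)
p,d,m=grab("wrist"); W=cloud(d,m)
# coordinates in probe frame from P(0): along stand y, along in-plane normal, along axis
nx=np.cross(sy,ax); V=W-P(0); L=np.stack([V@nx,V@sy,V@ax],-1)
for a0,a1 in((85,110),(110,135),(135,155),(158,167),(167,174)):
    s=(L[...,2]>a0)&(L[...,2]<a1)&(abs(L[...,0])<25)&(abs(L[...,1])<25)
    if s.sum()>5: q=L[s];print(a0,s.sum(),q.mean(0),np.percentile(q,[2,98],axis=0).ravel())
print(r.current_ee_pos(),P(230),r.current_clock()); save("pre",p)
E
python3 g1.py
```

```text
85 115 [ 5.945  0.765 98.029] [  3.74   -9.359  85.811   6.455  11.112 109.504]
110 142 [  5.914   0.872 123.054] [  4.088  -9.452 110.935   6.438  10.809 133.857]
135 151 [  5.892   0.7   144.986] [  3.766  -9.613 135.782   6.429  10.883 154.629]
158 597 [ -2.422   0.761 164.996] [-14.108  -9.881 158.714   6.196  11.465 166.794]
167 155 [ -4.036   0.431 170.995] [ -9.478  -7.235 167.084   2.219   5.076 172.99 ]
[ 408.517 -285.466  243.159] [ 407.457 -285.575  242.3  ] 19.4833
```

View pics/pre.png

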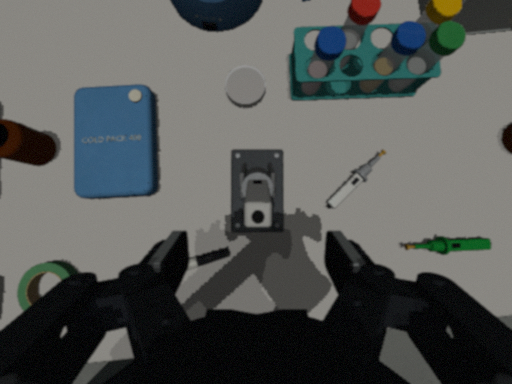

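```bash
cat > g2.py <<'E'
from g import *
sg=-1;o=tilt(sg); nx=np.cross(sy,ax); off=-4.5*nx+0.7*sy
r.servo_line(P(200)+off,velocity=150)
hit=r.servo_line(P(117)+off,velocity=80,contact_N=8); print("hit",hit,r.current_ee_pos(),P(117)+off)
if not hit:
    f0=r.current_contact_force(); r.grip(15,60); print("w",r.current_grip_width(),f0,r.current_contact_force())
    r.servo_line(P(217)+off,velocity=80); print(r.current_grip_width(),r.current_contact_force())
    r.servo_line(P(217)+off+[30,30,80],velocity=150)
    p=r.current_ee_pos(); r.servo_line([p[0],p[1],330],up(sg),velocity=120)
    W=None
    p,d,m=grab("wrist"); W=cloud(d,m); T=np.array(r.current_ee_pos()); L=W-T
    for a0,a1 in((-100,-60),(25,45),(8,25),(45,140)):
        s=(L[...,2]>-a1)&(L[...,2]<-a0)&(abs(L[...,0])<30)&(abs(L[...,1])<30)
        if s.sum()>5: q=L[s];print(a0,s.sum(),q.mean(0),np.percentile(q,[2,98],axis=0).ravel())
    print(T,r.current_tcp_rot(),r.current_clock())
    save("heldp",p); ps,ds,ms=grab("side"); save("side2",ps[100:300,120:320],3); np.savez("side2",p=ps,W=cloud(ds,ms))
E
python3 g2.py
```

```text
hit False [ 442.09  -289.     135.198] [ 441.851 -288.607  134.607]
w 20.866879372123403 [ 0.953 -0.137  0.318] [-1.17   0.237  0.886]
21.287866936155755 [ 0.442 -0.157 -1.603]
-100 16700 [14.882  0.939 79.246] [  9.599 -26.468  61.907  19.954  27.561  91.916]
25 853 [ 10.068   1.315 -37.885] [ -1.275 -15.12  -43.445  17.441  17.761 -25.908]
8 348 [ 10.919   1.514 -16.095] [  9.159  -8.656 -24.454  11.564  11.567  -8.467]
45 78 [   4.5      1.571 -100.927] [  -0.302   -6.198 -113.862   17.285   12.042  -45.212]
[ 436.246 -254.065  328.109] [ 3.14   0.002 -1.572] 24.2583
```

```bash
python3 -c "
import cv2,numpy as np
a=cv2.imread('pics/heldp.png');b=cv2.resize(cv2.imread('pics/side2.png'),(384,384));cv2.imwrite('pics/hs.png',np.hstack([a[:, 60:460],b]))"
```

```text
(no output)
```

View pics/hs.png

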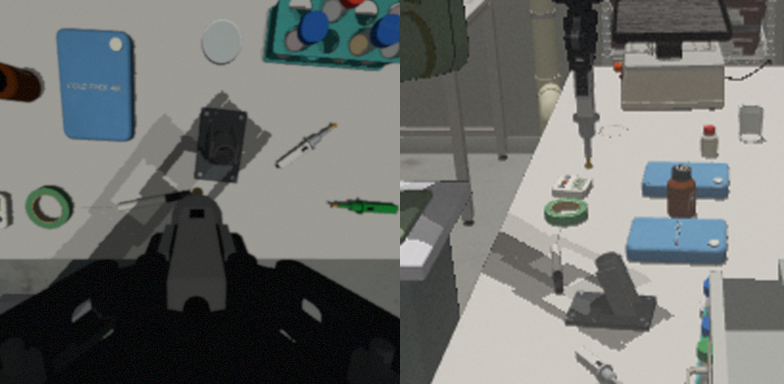

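```bash
python3 - <<'E'
from h import *
np.set_printoptions(precision=1,suppress=True)
z=np.load("side2.npz");W=z["W"];T=np.array([436.2,-254.1,328.1])
L=W-T
for z0 in range(-125,-10,8):
    s=(abs(L[...,2]-z0)<=4)&(abs(L[...,0])<40)&(abs(L[...,1])<40)
    if s.sum(): q=L[s];print(z0,s.sum(),q.mean(0),q.min(0)[0],q.max(0)[0])
s=(W[...,2]>60)&(W[...,2]<96)&(abs(W[...,0]-558)<40)&(abs(W[...,1]-22)<40)
q=W[s];
for z0 in range(60,96,6):
    t=q[abs(q[:,2]-z0-3)<=3]; print(z0,len(t),t.mean(0),t.min(0)[0],t.max(0)[0]) if len(t) else 0
E
```

```text
-117 7 [  -1.6   -2.5 -114.7] -5.937210671069636 4.622962829716755
-109 9 [  -0.4   -2.7 -108.8] -3.207349864714672 2.553411120222279
-101 6 [ -0.6  -5.2 -98.6] -4.404751340240352 3.294626050764464
-93 11 [ -0.6  -3.8 -92.8] -4.640033613854712 3.4671622439615817
-85 11 [ -0.1  -3.4 -85.3] -4.086933287744159 3.6449317100379517
-77 10 [ -0.4  -4.4 -77.5] -3.5268171405020325 4.011365780123867
-69 15 [  0.1  -7.5 -67.6] -10.321344493810045 9.487260213013599
-61 26 [  0.9  -8.8 -60.7] -10.42005434979177 9.980374426753826
-53 22 [  0.2  -8.7 -53.6] -10.28177299878621 9.665161068475015
-45 32 [  1.1 -14.5 -43.2] -16.958473142529385 16.345567636589237
-37 43 [  0.7  -8.7 -38.3] -17.21842157826461 15.104693915058817
-29 27 [ -0.5 -11.2 -28.9] -10.096704099214037 10.011229125065313
-21 26 [  0.1 -11.  -21.1] -10.286009768750034 10.09675882859193
-13 20 [  2.1 -12.5 -13.4] -9.918418043158738 10.31689305203082
60 40 [556.9   6.7  63.2] 532.9671296425252 579.5430972456096
66 23 [558.5   8.1  68.5] 539.6336717774268 572.9675690131853
72 15 [557.1   8.2  74.8] 543.184017712768 572.8670332794061
78 17 [557.3   9.2  80.6] 543.2413188080412 572.8610664910332
84 38 [557.2  16.5  87.2] 542.9953398676076 572.8355749834478
90 2 [558.  20.  91.] 556.3781318832589 559.5891523313232
```

```bash
cat > f.py <<'E'
from g import *
o=up(-1); tx,ty=558.2,22.5
r.servo_line([500,-60,330],velocity=160); r.servo_line([tx,ty,330],velocity=160)
r.servo_line([tx,ty,222],velocity=80); r.wait(.4)
e=np.array(r.current_ee_pos()); cx,cy=tx+(tx-e[0]),ty+(ty-e[1]); print("hover",e)
r.servo_line([cx,cy,213],velocity=30); r.wait(.5)
F=lambda:np.mean([r.current_contact_force() for _ in range(5)],0)
f0=F(); print("f0",f0,r.current_ee_pos(),[np.round(r.current_contact_force()[2],2) for _ in range(4)])
zc=213
while zc>199:
    zc-=1; r.servo_line([cx,cy,zc],velocity=15); r.wait(.15)
    f=F()-f0; print(zc,np.array(r.current_ee_pos())[2],f)
    if f[2]>1.9: break
print(r.current_clock(),r.current_ee_pos(),r.current_grip_width())
E
python3 f.py
```

```text
hover [558.236  22.503 222.099]
f0 [-0.038 -0.673 -0.427] [558.219  22.509 213.111] [np.float64(-0.43), np.float64(-0.43), np.float64(-0.43), np.float64(-0.43)]
212 211.9882729459821 [-1.314  1.045 -0.6  ]
211 210.96182644543035 [ 0.457 -0.111  0.522]
210 210.00893533992303 [-0.375  0.999 -0.02 ]
209 208.99257052475292 [-0.014 -0.06  -0.679]
208 207.99920140577993 [ 1.085  0.139 -0.682]
207 206.99065913479913 [ 0.365  0.703 -0.442]
206 205.97842897922226 [ 0.676  0.14  -1.119]
205 205.00656545400895 [ 1.031  0.824 -0.955]
204 204.15227754276674 [0.494 1.508 0.439]
203 203.10737055030523 [ 0.508 -0.223  0.203]
202 202.1003263404587 [0.701 0.911 0.403]
201 201.0986018875146 [-0.156  0.627  1.909]
34.1667 [558.268  22.495 201.099] 21.777996528091553
```

```bash
cat > k.py <<'E'
from g import *
fs=[]
for _ in range(25): r.wait(.06); fs.append(r.current_contact_force())
print("F",np.mean(fs,0),np.std(fs,0)/5,r.current_ee_pos())
p,d,m=grab("side"); W=cloud(d,m); T=np.array([558.27,22.5,r.current_ee_pos()[2]])
for z0 in range(60,170,6):
    s=(abs(W[...,2]-z0)<=3)&(abs(W[...,0]-558)<30)&(abs(W[...,1]-22)<30)
    if s.sum(): q=W[s];print(z0,s.sum(),q.mean(0),q.min(0)[0],q.max(0)[0])
c=p[90:250,180:340]; save("fin",c,3.6)
E
python3 k.py
```

```text
F [ 0.752 -0.197  0.84 ] [0.065 0.096 0.09 ] [558.177  22.497 201.006]
60 31 [559.132   6.671  60.146] 532.9218030066246 579.5787233022944
66 32 [555.335   6.201  65.897] 536.1373742257409 576.1991287523794
72 19 [556.445   9.084  71.822] 539.5748055833632 572.8846166186637
78 17 [558.029   9.641  77.913] 543.1110725184006 572.8762097855475
84 19 [557.475  12.603  83.589] 542.9181104577755 572.8488219299464
90 25 [556.643  16.661  88.817] 543.3064717066773 569.5771668945848
96 4 [556.386  17.835  95.568] 553.1044050938408 559.6417203035293
102 5 [557.074  17.681 103.186] 553.1136040719074 559.7037615430326
108 3 [556.474  15.305 109.226] 553.1364156317112 559.7894363342795
114 6 [556.477  16.528 114.047] 553.2106941187454 559.730516363593
120 4 [557.306  17.175 119.995] 553.3097431531489 559.7673845752178
126 5 [555.846  17.395 124.685] 553.157251656368 559.695377510909
132 5 [556.577  14.684 132.175] 546.8431500719121 566.3258017779283
138 15 [556.363  15.239 137.105] 546.7167711944519 566.3440572082985
144 11 [555.756  13.185 144.458] 546.7722781811037 566.3276443202168
150 7 [557.135  12.703 149.094] 550.1524736325001 566.3238716704852
156 14 [557.919   9.03  156.539] 540.46221580338 572.816401269563
162 28 [556.852  11.186 161.104] 540.4177307739681 572.8355938154492
168 13 [557.01   11.342 168.004] 547.1303091582645 566.3977277866082
```

View pics/fin.png

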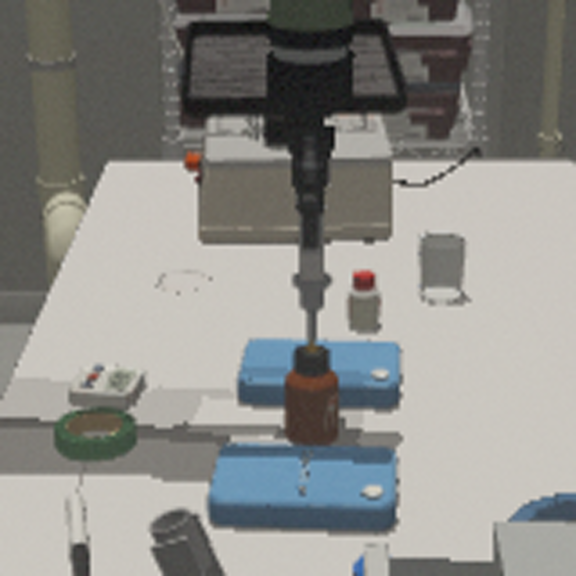

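```bash
cat > e.py <<'E'
from g import *
e=r.current_ee_pos(); r.servo_line([558.4,22.5,200],velocity=10); fs=[]
for _ in range(20): r.wait(.06); fs.append(r.current_contact_force())
print("F",np.mean(fs,0),r.current_ee_pos(),r.current_tcp_rot(),r.current_grip_width())
p,d,m=grab("wrist"); W=cloud(d,m)
for n,z0,z1,w in(("cap",80,93,22),("body",40,83,30),("stem",100,126,12),("flange",152,164,22),("handle",168,190,16)):
    s=(W[...,2]>z0)&(W[...,2]<z1)&(abs(W[...,0]-558)<w)&(abs(W[...,1]-23)<w)
    if s.sum(): q=W[s];print(n,s.sum(),q.mean(0),"y range",np.percentile(q[:,1],[1,99]),"x",np.percentile(q[:,0],[1,99]))
print(r.current_clock())
save("wf",p[:,100:420],1.5)
E
python3 e.py
```

```text
F [ 0.243 -0.326  1.384] [558.374  22.5   199.987] [ 3.142  0.    -1.571] 21.269595617636522
cap 520 [564.539  23.961  88.737] y range [ 8.575 39.046] x [553.973 573.393]
body 862 [569.492  23.869  64.574] y range [ 0.564 47.776] x [545.432 582.082]
stem 9 [562.03   23.392 103.314] y range [20.273 26.404] x [560.815 562.642]
flange 688 [567.71   23.899 160.045] y range [ 6.698 41.015] x [555.886 575.476]
handle 418 [568.693  24.017 179.866] y range [13.468 34.572] x [566.228 569.38 ]
37.1417
```

View pics/wf.png

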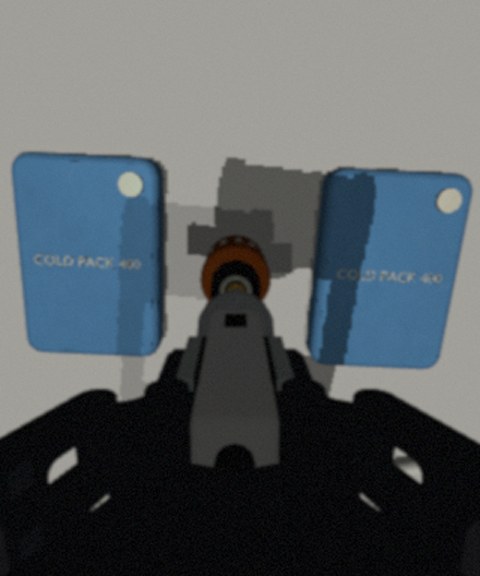

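```bash
python3 -c "
from bench import r
print(r.finish_job())"
```

```text
the job is handed in; nothing more can be done
None
```

I stood the target bottle midway between the cold packs and let go. I then drew the probe from its stand, turned it upright and pressed its foot on the target. I handed the job in at about 37 s with the probe still held there; no verdict was reported.

- **Bottle:** it stands at about (558, 22.5) mm, within about 3 mm of the midpoint I measured between the packs. It looks upright in the last pictures.
- **Alignment:** the probe's axis is in line with the cap to about 0.1 mm across (y) and 1 to 1.5 mm lengthwise (x). The tool points straight down and the grip reads 21.3 mm on the 22 mm handle.
- **Foot pressure:** about 2.3 N, which means the foot is in about 5.7 mm. Judging by the height where contact began, it is in about 4.7 mm. The two differ by 1 mm because the force reading is noisy, and both are inside the allowed 2.5 to 8 mm.
- **Camera offset:** the wrist camera reads about 1 to 3 mm off compared with the arm's own position. I compared things within the same picture to cancel it.
- **Packs and bystanders:** the packs and the things that show in the last pictures looked undisturbed. I did not measure the bystanders again.

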